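Hang the green egg birdhouse on the drying stand

ROBOT

A 7-joint arm with a two-finger parallel gripper is mounted at the origin on the work surface. World frame = base frame: x ahead of the robot, y to its left, z up, the work surface at z = 0. Lengths are in m, angles in rad, forces in N, time in s.
With the tool pointing down it reaches from about 0.4 to 0.85 m from the base axis. Payload 10.4 kg.
Tool frame: the origin (TCP) lies at the very end of the fingers, on their centre line; the grasp point (between the pads) lies env.grasp_offset behind it (env.grasp_offset is the distance from the TCP to the grasp point, in m); z points along the fingers, y is the line along which they close (so a half turn about z gives the same grasp; the last joint's range is limited). The gripper opens to 87 mm and grips with 3 to 60 N. Pads are 19 mm wide; open, the fingers measure 117 mm over their backs; the gripper's body (75 mm by 190 mm) begins 51 mm behind the grasp point.
Start: joints at [1.323, 0.332, -0.065, 1.46, 0.022, 1.35, -0.088], TCP at [0.139, -0.609, 0.223] pointing down, gripper open.
Joint ranges: [-2.6, 2.6], [-0.5, 2.12], [-1.47, 1.34], [0.16, 2.42], [-1.27, 4.41], [0.06, 2.06], [-2.6, 2.6]. Speed limits (rad/s): [2.22, 2.22, 2.79, 2.79, 3.14, 3.14, 3.14].

INTERFACE

Orientations are given as a unit quaternion [w, x, y, z].
In Python, from workcell import env, eyes, order gives the robot as it stands.
- The arm moves only by the shell command python3 -m handwheel 'ROWS' [OPENING] [FORCE]. ROWS is JSON, a list of rows, each a list of 4 numbers: the shift along the tool's x, y, z each as a share of 15 cm, from -1 to 1, then the turn about the tool's z as a share of 180 degrees, from -1 to 1. In form: [[tx, ty, tz, yaw], ...]. A call has 1 to 12 rows; each row is the pose to reach, as a shift and turn from the pose commanded when the call began, along the tool's axes at that moment, turning the shorter way round; what a row does not reach only later rows make up. A row lasts 1/10 s, in which the tool goes at most 50 mm and 8.59 degrees, less where a joint would pass 70% of its speed; a pose out of reach is approached as far as the arm can. A call with a number of a shift or a turn outside -1 to 1 is refused whole. A call with a gripper value outside its range is refused whole. OPENING is the finger opening in mm, from 0 to 87, set as the call begins (- or left out, the last holds). The fingers move at their own pace and stop on an object; FORCE is the grip in N (left out, the last holds). Time passes only in rows, so rows that repeat a pose let the fingers close. It gives the time, the measured TCP pose, the force, the opening and the grip force at its end, in the units of the state.
- env.get_state(): the state, without advancing time (a new reading comes with each control period).
- eyes.snapshot(name): name is "scene" or "top" or "wrist"; returns a dict with "pixels" (384x512x3 uint8, red, green, blue), "depth" (384x512 float32, m along the optical axis (not along the pixel's ray), 0 where there is no reading), "K" (3x3 intrinsics, pixels), "extrinsics" (4x4, takes a point from camera to world coordinates). Camera axes: x right, y down, z forward; pixel columns grow to the right and rows downward; lengths in m; the calibration is good to about 2 mm. The wrist camera is an equidistant fisheye: a pixel r from the principal point sees the ray r / f radians off the axis. A picture is of the moment at which its call begins.
- order.job_done(): hands the job in; it is judged then, once.
The state is a dict: "time_s": time; "q": joint angles; "joint_velocities": joint speeds; "joint_efforts": joint torques, N m; "eef_pos": TCP position; "tcp_rot": TCP orientation; "force": force on the tool from outside, world axes, zero at the start; "torque": the same for the moment, N m; "finger_gap": finger opening in m; "finger_force": force on a finger pad.
Only numpy, scipy, OpenCV 4.12 (cv2) and the standard library are available. Lean on these libraries where they do the work, as an engineer would, in place of code of your own. Each camera call takes 0.05 s, during which the arm holds its last target. There are 200 camera calls.

TASK

Pick up the green egg-shaped birdhouse by its handle and hang it on the drying stand, with the handle's straight top bar lying squarely across both prongs so that the house hangs free. Let go and leave it hanging still. Do not move or tip over the yellow birdhouse.

Things in the scene. Friction and masses are not known exactly. Their poses are not given: they have to be found in the camera images.
- green_handle (a point): Axis mid-point of the straight top bar of the GREEN egg-shaped birdhouse's rigid bronze stirrup handle (loose, upright, 0.3 kg; egg 110 mm across, foot 84 mm). Bar: round, 10 mm thick, along its y, straight to 50 mm each way; 8 mm side legs at y = -64 and +64 mm. Underside of the house 205 mm below, flat cap top 63 mm below, open window between cap and bar. z up; either way round will do.
- yellow_handle (a point): The same point of the YELLOW birdhouse, identical in shape and size. A bystander, to be left standing where it is.
- prongs (a point): Fixed drying stand: point midway between its two level prongs, at their top, 239 mm up. Prongs: 8 mm thick, along x at y = -34 and +34 mm, from a crossbar on an 18 mm post at x = +90 (no higher), bending up at x = -38 to red tips at x = -50 mm, tops 18 mm above this point. The bar must come in over the tips from -x, lying along y; hung, its axis is 5 mm above this point. Base plate 14 mm high.
Mind the look-alikes: they are no part of the job. What is shaped like the part that bears green_handle but pink or turquoise is not meant.

How it is judged:
By the outcome, as a careful person would: the job done as asked, in the order asked, and still so for the second after the job is handed in, with the robot touching nothing.
It also fails if it takes over 45 s, if anything falls off the work surface, if the arm or the gripper's body presses on something with over 40 N, if the wrist force passes 120 N, or if a joint passes its speed limit or range.

## Working session

There is one attempt and no reset: what is moved stays moved. The work goes in short steps, Python scripts to look and compute and a shell command to move; the robot and the scene stay as the last step left them, time stands still between calls to the robot, and variables do not carry over. Pictures are saved under pics/ and viewed, at most 10 in all, crops included, and the job is handed in when it is done.

```bash
ls; mkdir -p pics; cat > h.py <<'E'
import numpy as np, cv2
from workcell import env, eyes, order
def snap(n,f=None):
    s=eyes.snapshot(n)
    if f: cv2.imwrite('pics/'+f+'.png',s['pixels'][:,:,::-1])
    return s
def cloud(s):
    h,w=s['depth'].shape; K=s['K']; u,v=np.meshgrid(np.arange(w),np.arange(h)); d=s['depth']
    P=np.stack([(u-K[0,2])/K[0,0]*d,(v-K[1,2])/K[1,1]*d,d],-1)
    return P@s['extrinsics'][:3,:3].T+s['extrinsics'][:3,3]
E
python3 - <<'E'
from h import *
np.set_printoptions(precision=4,suppress=True)
a=snap('scene');b=snap('top')
np.savez('s0.npz',**a);np.savez('t0.npz',**b)
cv2.imwrite('pics/a.png',cv2.resize(np.hstack([a['pixels'],b['pixels']])[:,:,::-1],(800,300),interpolation=cv2.INTER_AREA))
cv2.imwrite('pics/b.png',b['pixels'][:,:,::-1]);cv2.imwrite('pics/s.png',a['pixels'][:,:,::-1])
s=env.get_state();print(s['eef_pos'],s['tcp_rot'],env.grasp_offset)
for x in(a,b):print(x['K'],x['extrinsics'],(x['depth']>0).mean())
E
```

```text
pics
[ 0.1392 -0.6089  0.2219] [-0.0006  0.9937  0.1121 -0.0001] 0.0187
[[417.5874   0.     263.8606]
 [  0.     417.5874 190.7036]
 [  0.       0.       1.    ]] [[ 0.7453  0.5195 -0.4178  1.1129]
 [ 0.6665 -0.5653  0.486  -0.6828]
 [ 0.0163 -0.6407 -0.7676  1.1345]
 [ 0.      0.      0.      1.    ]] 0.9960530598958334
[[409.0583   0.     257.7751]
 [  0.     409.0583 190.0948]
 [  0.       0.       1.    ]] [[-0.0212 -0.988   0.1533  0.4024]
 [-0.9997  0.0224  0.006  -0.0895]
 [-0.0093 -0.1531 -0.9882  1.2779]
 [ 0.      0.      0.      1.    ]] 0.9960378011067709
```

View pics/s.png

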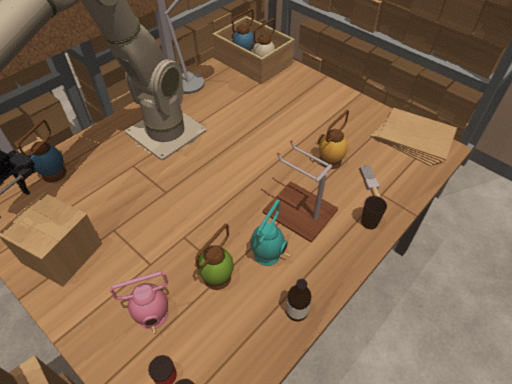

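View pics/b.png

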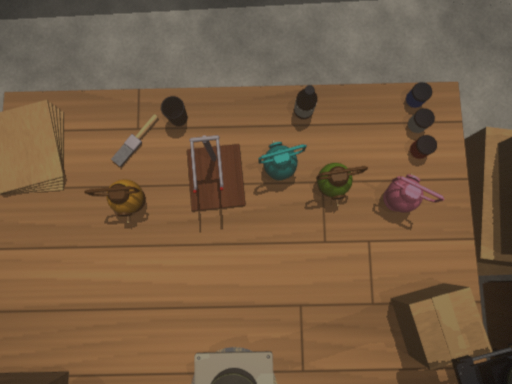

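The scene shows the green house at about (215,265) and the stand at (305,190). In the top view green is at (336,180), the handle runs roughly along the image columns, the prongs at (193..222, 137..190) have tips toward the robot, and yellow is at (126,197).

```bash
python3 - <<'E'
from h import *
np.set_printoptions(precision=4,suppress=True)
for f in('s0','t0'):
    s=dict(np.load(f+'.npz'));P=cloud(s);hsv=cv2.cvtColor(s['pixels'],cv2.COLOR_RGB2HSV)
    box={'s0':(slice(215,295),slice(185,240)),'t0':(slice(150,205),slice(305,375))}[f]
    p=P[box].reshape(-1,3);c=hsv[box].reshape(-1,3)
    g=p[(c[:,0]>32)&(c[:,0]<60)&(c[:,1]>120)&(p[:,2]>.03)];print(f,'green',len(g),g.min(0),g.max(0),np.median(g,0))
    m=(p[:,2]>.185)&(p[:,2]<.23);b=p[m];print('bar',len(b),b.mean(0),b[:,2].max())
    x=b[:,:2]-b[:,:2].mean(0);e=np.linalg.svd(x,full_matrices=False)[2][0];t=x@e;print(e,np.degrees(np.arctan2(e[1],e[0])),t.min(),t.max(), 'mid',b[:,:2].mean(0)+e*(t.min()+t.max())/2)
    # stand
    box={'s0':(slice(140,240),slice(262,335)),'t0':(slice(128,205),slice(180,250))}[f]
    p=P[box].reshape(-1,3);c=hsv[box].reshape(-1,3)
    q=p[(p[:,2]>.222)&(p[:,2]<.245)];r=p[(p[:,2]>.245)&(p[:,2]<.275)]
    print('stand',len(q),q.min(0),q.max(0),np.median(q[:,2]),'tips',len(r))
    (rc,sz,an)=cv2.minAreaRect((q[:,:2]*1000).astype(np.float32));print(rc,sz,an);print(r[:30])
E
```

```text
s0 green 658 [ 0.5827 -0.6828  0.049 ] [ 1.1129 -0.2704  1.1345] [ 0.6475 -0.3353  0.1015]
bar 190 [ 0.6186 -0.3184  0.2071] 0.2132204282567709
[ 0.1286 -0.9917] -82.6096249689818 -0.07070081058170856 0.062278406487880515 mid [ 0.618  -0.3142]
stand 322 [0.5702 0.0049 0.2224] [0.7136 0.0965 0.2443] 0.2384167032036667 tips 31
(643.350341796875, 49.26498031616211) (141.07443237304688, 82.18389892578125) 5.613019943237305
[[0.5607 0.0755 0.2587]
 [0.5621 0.0788 0.2574]
 [0.5628 0.0732 0.2574]
 [0.5641 0.0766 0.2559]
 [0.5671 0.0775 0.2573]
 [0.5645 0.0713 0.2557]
 [0.5645 0.0764 0.2521]
 [0.5657 0.08   0.2505]
 [0.5683 0.0717 0.2537]
 [0.5675 0.0779 0.2489]
 [0.569  0.081  0.2477]
 [0.5682 0.0722 0.2491]
 [0.5711 0.0734 0.2502]
 [0.572  0.0774 0.248 ]
 [0.5677 0.0067 0.2583]
 [0.5687 0.0102 0.2563]
 [0.5715 0.0114 0.2574]
 [0.5687 0.0056 0.2555]
 [0.5727 0.0054 0.2584]
 [0.5724 0.0105 0.2545]
 [0.5695 0.0049 0.2524]
 [0.5713 0.0074 0.2518]
 [0.5727 0.0105 0.2505]
 [0.5723 0.0064 0.249 ]
 [0.575  0.0079 0.2497]
 [0.5767 0.0104 0.2491]
 [0.5747 0.0037 0.2485]
 [0.5764 0.0063 0.2477]
 [0.5
[... 488 characters left out ...]
59]
 [0.7002 0.0514 0.246 ]
 [0.6956 0.0776 0.2456]
 [0.6293 0.0852 0.2453]
 [0.5752 0.0132 0.2459]
 [0.5738 0.0099 0.2537]
 [0.575  0.008  0.2465]
 [0.5708 0.0121 0.2568]
 [0.5709 0.0097 0.2557]
 [0.5716 0.0076 0.2512]
 [0.5685 0.0123 0.2554]
 [0.5682 0.0096 0.2566]
 [0.5686 0.0074 0.2537]
 [0.5688 0.0821 0.2473]
 [0.5683 0.0791 0.2498]
 [0.5685 0.0768 0.2484]
 [0.569  0.0748 0.245 ]
 [0.5659 0.0148 0.2561]
 [0.5654 0.0119 0.2588]
 [0.5656 0.0096 0.2571]
 [0.5661 0.0074 0.2537]
 [0.5653 0.0812 0.2528]
 [0.5643 0.0776 0.2589]
 [0.5645 0.0754 0.2569]
 [0.5637 0.0125 0.2533]
 [0.5633 0.0098 0.2551]
 [0.5624 0.0809 0.2547]
 [0.5618 0.0778 0.2581]
 [0.5617 0.0751 0.2587]
 [0.5591 0.08   0.2597]]
```

```bash
cat >> h.py <<'E'
def plan(x,y,z,deg):
    """grasp point target, tool-x heading (deg) -> shares in the present tool axes"""
    from scipy.spatial.transform import Rotation as R
    s=env.get_state(); w,a,b,c=s['tcp_rot']; M=R.from_quat([a,b,c,w]).as_matrix()
    d=M.T@(np.array([x,y,z-env.grasp_offset])-s['eef_pos'])
    h=np.degrees(np.arctan2(M[1,0],M[0,0])); t=(h-deg+180)%360-180
    print('t',round(s['time_s'],2),'eef',np.round(s['eef_pos'],4),'head',round(h,2),'F',np.round(s['force'],1),'gap',round(s['finger_gap'],4),'ff',np.round(s['finger_force'],1))
    print('shares',np.round(d/.15,3),'yaw',round(t/180,4))
E
python3 -m handwheel '[[0.1,0,-0.33,-0.05],[0.3,-0.1,-0.67,-0.1],[0.6,-0.2,-0.8,-0.15],[0.88,-0.28,-0.8,-0.2],[0.88,-0.28,-0.8,-0.25],[0.88,-0.28,-0.8,-0.3],[0.88,-0.28,-0.8,-0.35],[0.88,-0.28,-0.8,-0.4],[0.88,-0.28,-0.8,-0.44],[0.88,-0.28,-0.8,-0.47]]' 87
python3 -c "
from h import *
plan(.615,-.312,.34,97.5)"
```

```text
time_s: 1.1
eef_pos: [0.2585, -0.5388, 0.3421]
tcp_rot: [-0.0, 0.657, 0.754, 0.0]
force: [-0.1, 0.7, 0.2]
finger_gap: 0.0871
finger_force: 0.0
t 1.1 eef [ 0.2585 -0.5388  0.3421] head 97.83 F [-0.1  0.7  0.2] gap 0.0871 ff 0.0
shares [1.174 2.56  0.139] yaw 0.0018
```

```bash
python3 -m handwheel '[[0.15,0.33,0,0],[0.3,0.67,0,0],[0.45,1,0,0],[0.45,1,0,0]]'
python3 -m handwheel '[[0.15,0.33,0,0],[0.3,0.67,0,0],[0.45,1,0,0],[0.45,1,0,0]]'
python3 -m handwheel '[[0.12,0.26,0,0],[0.27,0.56,0,0],[0.27,0.56,0,0],[0.27,0.56,0,0],[0.27,0.56,0,0]]'
python3 - <<'E'
from h import *
plan(.615,-.312,.30,97.5)
s=snap('wrist','w1');np.savez('w1.npz',**s);print(s['K'],s['extrinsics'])
E
```

```text
time_s: 1.5
eef_pos: [0.4036, -0.4478, 0.3422]
tcp_rot: [-0.0, 0.657, 0.754, 0.001]
force: [-0.1, -0.8, -1.3]
finger_gap: 0.0871
finger_force: 0.0
time_s: 1.9
eef_pos: [0.5425, -0.3611, 0.3415]
tcp_rot: [-0.001, 0.657, 0.754, 0.001]
force: [-0.5, 1.1, -0.3]
finger_gap: 0.0871
finger_force: 0.0
time_s: 2.4
eef_pos: [0.6157, -0.3164, 0.3424]
tcp_rot: [0.0, 0.66, 0.751, -0.001]
force: [-0.9, -1.3, -0.1]
finger_gap: 0.0871
finger_force: 0.0
t 2.4 eef [ 0.6157 -0.3164  0.3424] head 97.38 F [-0.9 -1.3 -0.1] gap 0.0871 ff 0.0
shares [ 0.03  -0.     0.407] yaw -0.0007
[[297.31863964   0.         250.02664598]
 [  0.         297.31863964 192.06778207]
 [  0.           0.           1.        ]] [[ 0.99175078  0.12346881  0.03443621  0.60612337]
 [ 0.12817498 -0.95261658 -0.27584929 -0.24116516]
 [-0.00125428  0.27798761 -0.96058384  0.50384808]
 [ 0.          0.          0.          1.        ]]
```

View pics/w1.png

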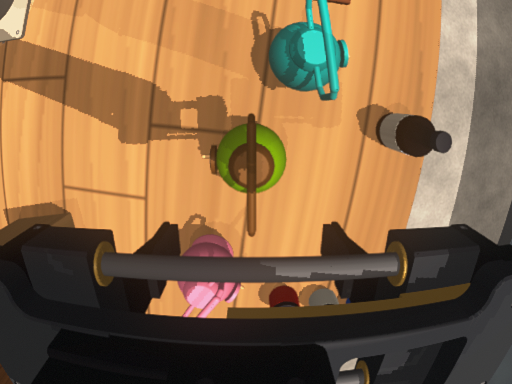

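The wrist picture shows the green bar running vertically from about (251,115) to (252,235), centred between the fingers. I'll cast those pixels to the bar's height.

```bash
python3 - <<'E'
from h import *
s=dict(np.load('w1.npz'));K=s['K'];E=s['extrinsics'];d=s['depth']
def ray(u,v,):
    x,y=u-K[0,2],v-K[1,2];r=np.hypot(x,y);th=r/K[0,0];return E[:3,:3]@np.array([x/r*np.sin(th),y/r*np.sin(th),np.cos(th)]),np.cos(th)
pts=[]
for v in range(105,245):
  for u in range(225,280):
    if d[v,u]<=0: continue
    w,c=ray(u,v);p=E[:3,3]+w*d[v,u]/c
    if .195<p[2]<.225: pts.append([u,v,*(E[:3,3]+w*(.205-E[2,3])/w[2]),p[2]])
p=np.array(pts);print(len(p),p.min(0),p.max(0))
rows=np.array([[v,*p[p[:,1]==v][:,2:4].mean(0)] for v in np.unique(p[:,1])])
k=np.polyfit(rows[5:-5,2],rows[5:-5,1],1);print('heading',90-np.degrees(np.arctan(k[0])))
y0,y1=rows[0,2],rows[-1,2];print('ends',y0,y1,'mid',np.polyval(k,(y0+y1)/2),(y0+y1)/2,np.median(p[:,5]))
plan(np.polyval(k,(y0+y1)/2),(y0+y1)/2,.205,90-np.degrees(np.arctan(k[0])))
E
```

```text
1124 [ 2.47000000e+02  1.13000000e+02  6.04742968e-01 -3.76809348e-01
  2.05000000e-01  1.95342551e-01] [ 2.56000000e+02  2.36000000e+02  6.28039766e-01 -2.45761109e-01
  2.05000000e-01  2.10898448e-01]
heading 97.68068172210208
ends -0.2457611091830018 -0.3766682481194729 mid 0.6161397073187651 -0.31121467865123736 0.20826735107602334
t 2.45 eef [ 0.6155 -0.3167  0.3427] head 97.34 F [-0.1 -0.5  0.2] gap 0.0869 ff 0.0
shares [0.036 0.01  1.043] yaw -0.0019
```

```bash
python3 -m handwheel '[[0.04,0.01,0.2,0],[0.04,0.01,0.5,0],[0.04,0.01,0.75,0],[0.04,0.01,0.9,0],[0.04,0.01,0.95,0],[0.04,0.01,0.95,0]]'
python3 -m handwheel '[[0,0,0.09,0],[0,0,0.09,0],[0,0,0.09,0]]'
python3 -m handwheel '[[0,0,0,0],[0,0,0,0],[0,0,0,0],[0,0,0,0],[0,0,0,0],[0,0,0,0],[0,0,0,0],[0,0,0,0]]' 0 30
python3 -c "
from h import *
plan(.616,-.312,.205,97.5)"
```

```text
time_s: 3.05
eef_pos: [0.6163, -0.3099, 0.1999]
tcp_rot: [-0.0, 0.66, 0.751, -0.0]
force: [0.3, -0.3, 1.1]
finger_gap: 0.0872
finger_force: 0.0
time_s: 3.35
eef_pos: [0.6174, -0.3089, 0.187]
tcp_rot: [0.0, 0.659, 0.752, 0.0]
force: [-0.5, -0.5, 1.7]
finger_gap: 0.0867
finger_force: 0.0
time_s: 4.15
eef_pos: [0.6173, -0.3088, 0.1866]
tcp_rot: [0.0, 0.659, 0.752, -0.0]
force: [-0.3, 0.6, 0.6]
finger_gap: 0.0308
finger_force: 0.0
t 4.15 eef [ 0.6173 -0.3088  0.1866] head 97.48 F [-0.3  0.6  0.6] gap 0.0308 ff 0.0
shares [-0.02  -0.011  0.002] yaw -0.0001
```

```bash
python3 -m handwheel '[[0,0,0,0],[0,0,0,0],[0,0,0,0],[0,0,0,0],[0,0,0,0],[0,0,0,0]]'
python3 -m handwheel '[[0,0,-0.03,0],[0,0,-0.1,0],[0,0,-0.25,0],[0,0,-0.45,0],[0,0,-0.6,0],[0,0,-0.65,0],[0,0,-0.65,0]]'
python3 -c "
from h import *
plan(.46,-.2,.30,95.2)"
```

```text
time_s: 4.75
eef_pos: [0.6172, -0.3088, 0.1865]
tcp_rot: [-0.0, 0.659, 0.752, -0.0]
force: [-1.6, 0.1, 0.8]
finger_gap: 0.0088
finger_force: 30.0
time_s: 5.45
eef_pos: [0.6177, -0.3088, 0.2853]
tcp_rot: [0.001, 0.659, 0.752, 0.0]
force: [-0.1, 0.1, -3.9]
finger_gap: 0.0087
finger_force: 30.0
t 5.45 eef [ 0.6177 -0.3088  0.2853] head 97.48 F [-0.1  0.1 -3.9] gap 0.0087 ff 30.0
shares [ 0.856 -0.948  0.024] yaw 0.0127
```

```bash
python3 -m handwheel '[[0,-0.08,0,0],[0,-0.22,0,0],[0.05,-0.4,0,0.005],[0.18,-0.58,0,0.012],[0.36,-0.74,0,0.012],[0.55,-0.86,0,0.012],[0.72,-0.93,0,0.012],[0.82,-0.95,0,0.012],[0.85,-0.95,0,0.012],[0.85,-0.95,0,0.012]]'
python3 -c "
from h import *
plan(.475,-.06,.29,95.2)
plan(.475,.035,.275,95.2)"
```

```text
time_s: 6.45
eef_pos: [0.4597, -0.2009, 0.2837]
tcp_rot: [0.0, 0.673, 0.739, -0.0]
force: [0.4, 0.3, -2.5]
finger_gap: 0.0087
finger_force: 30.0
t 6.45 eef [ 0.4597 -0.2009  0.2837] head 95.36 F [ 0.4  0.3 -2.5] gap 0.0087 ff 30.0
shares [0.926 0.189 0.083] yaw 0.0009
t 6.45 eef [ 0.4597 -0.2009  0.2837] head 95.36 F [ 0.4  0.3 -2.5] gap 0.0087 ff 30.0
shares [1.556 0.248 0.183] yaw 0.0009
```

```bash
python3 -m handwheel '[[0.08,0.02,0,0],[0.22,0.05,0,0],[0.42,0.1,0,0],[0.62,0.14,0,0],[0.77,0.17,0,0],[0.8,0.18,0,0]]'
python3 -m handwheel '[[0.18,0.02,0.02,0],[0.4,0.04,0.05,0],[0.58,0.06,0.08,0],[0.7,0.07,0.1,0],[0.75,0.07,0.1,0],[0.75,0.07,0.1,0],[0.75,0.07,0.1,0],[0.75,0.07,0.1,0],[0.75,0.07,0.1,0]]'
python3 - <<'E'
from h import *
plan(.4796,.035,.275,95.2)
a=snap('scene');b=snap('wrist')
np.savez('w2.npz',**b);np.savez('s2.npz',**a)
cv2.imwrite('pics/c.png',np.hstack([cv2.resize(a['pixels'][100:300,140:400],(400,308)),cv2.resize(b['pixels'],(400,308))])[:,:,::-1])
E
```

```text
time_s: 7.05
eef_pos: [0.4759, -0.0755, 0.284]
tcp_rot: [-0.0, 0.672, 0.741, 0.001]
force: [-0.1, 0.3, -1.9]
finger_gap: 0.0089
finger_force: 30.0
time_s: 7.95
eef_pos: [0.4753, 0.033, 0.2691]
tcp_rot: [0.0, 0.674, 0.739, -0.0]
force: [0.7, -0.0, -2.1]
finger_gap: 0.009
finger_force: 30.0
t 7.95 eef [0.4753 0.033  0.2691] head 95.22 F [ 0.7 -0.  -2.1] gap 0.009 ff 30.0
shares [0.011 0.03  0.085] yaw 0.0001
```

View pics/c.png

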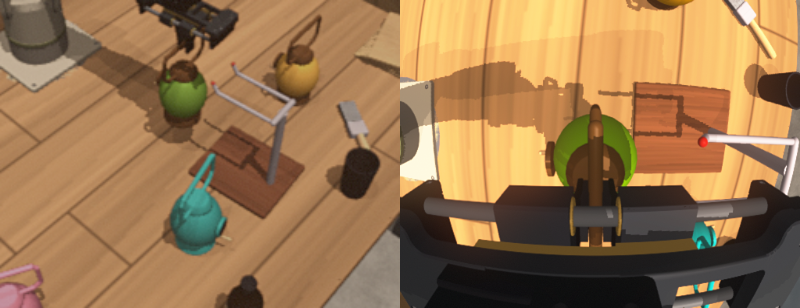

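The green house hangs upright in the gripper, 10 cm in front of the tips. The left red tip shows in the wrist view at about (388,177), so I'll cross-check the tip and the bar from it.

```bash
python3 - <<'E'
from h import *
np.set_printoptions(precision=4,suppress=True)
s=dict(np.load('w2.npz'));K=s['K'];E=s['extrinsics'];d=s['depth'];im=s['pixels'].astype(int)
def ray(u,v):
    x,y=u-K[0,2],v-K[1,2];r=np.hypot(x,y);th=r/K[0,0];return E[:3,:3]@np.array([x/r*np.sin(th),y/r*np.sin(th),np.cos(th)]),np.cos(th)
def pt(u,v): w,c=ray(u,v);return E[:3,3]+w*d[v,u]/c
P=np.array([[pt(u,v) if d[v,u]>0 else [0,0,0] for u in range(512)] for v in range(230)])
i=im[:230];red=(i[...,0]>150)&(i[...,1]<70)&(i[...,2]<70)&(P[...,2]>.23)
p=P[red];print('tip',len(p),p.mean(0),p.min(0),p.max(0))
m=(P[...,2]>.228)&(P[...,2]<.247);m[:,:385]=0;q=P[m];print('prong',len(q),q.min(0),q.max(0))
for x in np.arange(.57,.72,.02):
    r=q[abs(q[:,0]-x)<.006]
    if len(r):print(x,r[:,1].min(),r[:,1].max(),np.median(r[:,1]))
h=(P[...,2]>.24);h[:,:230]=0;h[:,270:]=0;b=P[h];print('bar',len(b),b.min(0),b.max(0),b[b[:,2]>.27].mean(0));k=np.polyfit(b[:,1],b[:,0],1);print(k,np.polyval(k,.033))
E
```

```text
tip 100 [0.5614 0.0767 0.2554] [0.5583 0.0724 0.2519] [0.5657 0.0806 0.2575]
prong 1810 [0.5641 0.0358 0.228 ] [0.7095 0.0941 0.247 ]
0.57 0.07640441691957202 0.0812966254016399 0.08043203075080112
0.59 0.07439535237136033 0.08287537596687816 0.07927241348557457
0.61 0.07612117788958359 0.08496076859583532 0.08104924468719972
0.63 0.07814097816012214 0.08644438288910014 0.08276986503527178
0.65 0.08034561846269607 0.08792804187411776 0.08440206501221187
0.67 0.08122478340133732 0.08945683452570963 0.08584260146879391
0.6900000000000001 0.0497844507579341 0.09152328772377774 0.0863483466565305
0.7100000000000001 0.039062532549132306 0.08620373019017988 0.052014304728487115
bar 1943 [0.4626 0.0414 0.2412] [0.4853 0.0961 0.2932] [0.4719 0.0702 0.2882]
[-0.0833  0.4778] 0.4750105099832241
```

```bash
python3 -m handwheel '[[0.02,0,0.03,0],[0.02,0,0.06,0],[0.02,0.03,0.08,0],[0.02,0.09,0.08,0],[0.02,0.18,0.08,0],[0.02,0.29,0.08,0],[0.02,0.4,0.08,0],[0.02,0.51,0.08,0],[0.02,0.62,0.08,0],[0.02,0.73,0.08,0],[0.02,0.83,0.08,0],[0.02,0.9,0.08,0]]'
python3 -m handwheel '[[0,0.04,0,0],[0,0.07,0,0],[0,0.08,0,0],[0,0.08,0,0],[0,0.08,0,0],[0,0.08,0,0]]'
python3 - <<'E'
from h import *
plan(.624,.050,.244,95.2)
a=snap('scene');b=snap('top')
cv2.imwrite('pics/d.png',np.hstack([cv2.resize(a['pixels'][100:250,240:360],(400,500)),cv2.resize(b['pixels'][100:240,150:262],(400,500))])[:,:,::-1])
E
```

```text
time_s: 9.25
eef_pos: [0.6107, 0.0495, 0.2563]
tcp_rot: [-0.0, 0.674, 0.739, 0.0]
force: [0.1, -0.4, -3.4]
finger_gap: 0.0087
finger_force: 30.0
time_s: 9.85
eef_pos: [0.621, 0.0506, 0.2573]
tcp_rot: [0.0, 0.674, 0.739, -0.0]
force: [-0.0, -0.4, -2.5]
finger_gap: 0.0088
finger_force: 30.0
t 9.85 eef [0.621  0.0506 0.2573] head 95.32 F [-0.  -0.4 -2.5] gap 0.0088 ff 30.0
shares [-0.006  0.019  0.213] yaw 0.0007
```

View pics/d.png

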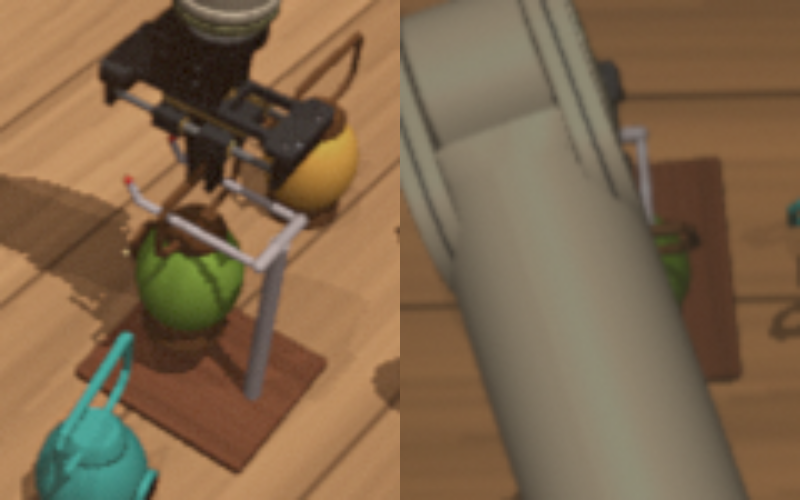

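The bar is over both prongs, inside the tips, and the house hangs below them. I'll lower it until the weight comes off.

```bash
python3 -m handwheel '[[0,0.02,0.05,0],[0,0.02,0.1,0],[0,0.02,0.14,0],[0,0.02,0.17,0],[0,0.02,0.19,0],[0,0.02,0.2,0],[0,0.02,0.2,0],[0,0.02,0.2,0]]'
python3 -m handwheel '[[0,0,0.01,0],[0,0,0.01,0],[0,0,0.01,0]]'
```

```text
time_s: 10.75
eef_pos: [0.6243, 0.051, 0.2273]
tcp_rot: [0.0, 0.674, 0.739, 0.0]
force: [0.0, -0.8, -3.0]
finger_gap: 0.0091
finger_force: 30.0
time_s: 11.05
eef_pos: [0.6243, 0.051, 0.2257]
tcp_rot: [0.0, 0.674, 0.739, 0.0]
force: [0.9, 0.5, -1.8]
finger_gap: 0.0092
finger_force: 30.0
```

```bash
python3 -m handwheel '[[0,0,0.01,0],[0,0,0.01,0],[0,0,0.01,0]]'
python3 -m handwheel '[[0,0,0.01,0],[0,0,0.01,0],[0,0,0.01,0]]'
```

```text
time_s: 11.35
eef_pos: [0.6245, 0.0509, 0.2248]
tcp_rot: [0.0, 0.674, 0.739, 0.0]
force: [-1.4, -1.7, 4.9]
finger_gap: 0.0091
finger_force: 30.0
time_s: 11.65
eef_pos: [0.6246, 0.051, 0.2246]
tcp_rot: [0.001, 0.674, 0.739, 0.001]
force: [-5.4, -1.2, 13.9]
finger_gap: 0.0092
finger_force: 30.0
```

```bash
python3 -m handwheel '[[0,0,-0.01,0],[0,0,-0.012,0],[0,0,-0.012,0]]' - 10
python3 -m handwheel '[[0,0,0,0],[0,0,0,0],[0,0,0,0],[0,0,0,0],[0,0,0,0],[0,0,0,0],[0,0,0,0],[0,0,0,0],[0,0,0,0],[0,0,0,0]]' 40
python3 - <<'E'
from h import *
plan(.6245,.051,.244,95.2)
a=snap('scene')
cv2.imwrite('pics/e.png',cv2.resize(a['pixels'][100:250,240:360],(480,600))[:,:,::-1])
E
```

```text
time_s: 11.95
eef_pos: [0.6247, 0.051, 0.2247]
tcp_rot: [0.0, 0.674, 0.739, 0.0]
force: [2.4, 0.2, 4.2]
finger_gap: 0.0097
finger_force: 10.0
time_s: 12.95
eef_pos: [0.6242, 0.051, 0.2244]
tcp_rot: [0.0, 0.674, 0.739, -0.0]
force: [0.8, 0.5, -0.5]
finger_gap: 0.0397
finger_force: 0.0
t 12.95 eef [0.6242 0.051  0.2244] head 95.32 F [ 0.8  0.5 -0.5] gap 0.0397 ff 0.0
shares [ 0.     0.002 -0.006] yaw 0.0007
```

View pics/e.png

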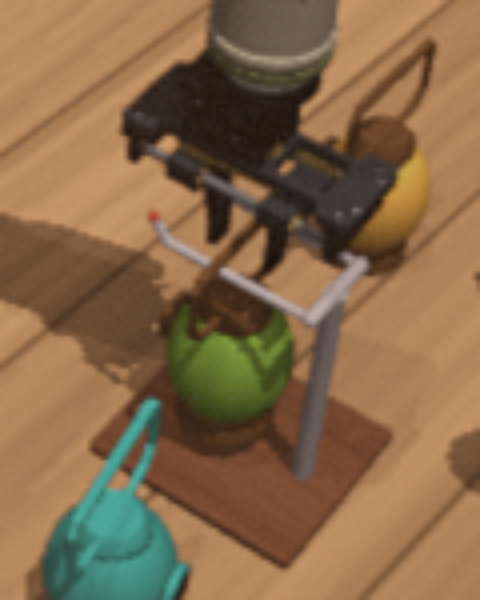

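The fingers are open clear of the bar and the house hangs from both prongs. I'll retreat straight up, then check.

```bash
python3 -m handwheel '[[0,0,-0.05,0],[0,0,-0.12,0],[0,0,-0.25,0],[0,0,-0.45,0],[0,0,-0.7,0],[0,0,-0.9,0],[0,0,-1,0],[0,0,-1,0]]'
python3 -m handwheel '[[0,-0.3,0,0],[0,-0.6,0,0],[0,-0.9,0,0],[0,-1,0,0],[0,-1,0,0],[0,-1,0,0],[0,-1,0,0],[0,-1,0,0],[0,-1,0,0],[0,-1,0,0],[0,-1,0,0],[0,-1,0,0]]'
python3 - <<'E'
from h import *
np.set_printoptions(precision=4,suppress=True)
def bar(s):
    P=cloud(s)[120:230,240:340].reshape(-1,3)
    q=P[(P[:,2]>.242)&(P[:,2]<.27)&(P[:,0]>.59)&(P[:,0]<.66)&(P[:,1]>-.03)&(P[:,1]<.13)]
    k=np.polyfit(q[:,1],q[:,0],1);return len(q),q.min(0),q.max(0),q.mean(0),90-np.degrees(np.arctan(k[0]))
a=snap('scene');print(bar(a))
for _ in range(20): b=snap('scene')
print(bar(b));plan(.5,0,.4,95)
cv2.imwrite('pics/f.png',cv2.resize(b['pixels'][100:250,230:370],(560,600))[:,:,::-1])
# yellow before/after
s0=dict(np.load('s0.npz'))
for s in(s0,b):
    h=cv2.cvtColor(s['pixels'],cv2.COLOR_RGB2HSV)[120:175,315:355];m=(h[...,0]>14)&(h[...,0]<26)&(h[...,1]>170)&(h[...,2]>110);print(np.argwhere(m).mean(0),m.sum())
print(abs(a['pixels'].astype(int)-b['pixels'])[100:280,200:360].max())
E
```

```text
time_s: 13.8
eef_pos: [0.6248, 0.0516, 0.3777]
tcp_rot: [0.001, 0.673, 0.739, 0.002]
force: [-0.1, -0.3, -0.6]
finger_gap: 0.04
finger_force: 0.0
time_s: 15.0
eef_pos: [0.4749, 0.0371, 0.3743]
tcp_rot: [-0.0, 0.673, 0.739, -0.0]
force: [0.4, 0.7, -0.5]
finger_gap: 0.04
finger_force: 0.0
(111, array([ 0.5976, -0.0148,  0.242 ]), array([0.6548, 0.1055, 0.2533]), array([0.6267, 0.0414, 0.2473]), np.float64(94.38030711939965))
(111, array([ 0.6181, -0.0199,  0.2423]), array([0.6386, 0.1051, 0.2527]), array([0.6275, 0.0406, 0.2475]), np.float64(94.79528919914313))
t 16.05 eef [0.4748 0.0371 0.3743] head 95.32 F [0.2 0.4 0.2] gap 0.0399 ff 0.0
shares [-0.262  0.144 -0.047] yaw 0.0018
[29.6852 17.1556] 270
[29.6827 16.3293] 249
34
```

View pics/f.png

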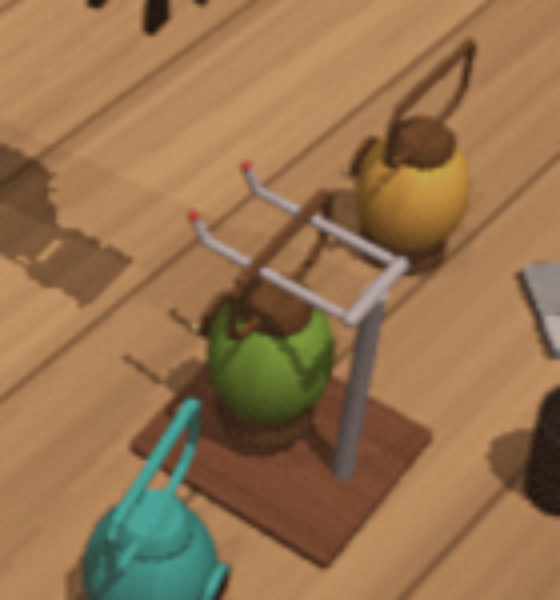

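The bar lies across both prongs, square to within half a degree. The house hangs free and still, and yellow hasn't moved.

```bash
python3 -c "
from workcell import order
print(order.job_done())"
```

```text
the job is handed in; nothing more can be done
None
```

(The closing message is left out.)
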